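# Pass a loaded rack through a gated chute

## Task

Push the rack with the two couplings along the chute, past the gate, until it is fully home against the end stop. First press the long bar beside the chute all the way down with one fingertip, so that the gate sinks below the deck, and keep it held down while another finger pushes the rack from behind, so that the rack never knocks against or scrapes over the gate; when the rack is home, let the bar come up so that the gate stands shut behind it. Nothing is gripped or lifted, the couplings stay in their bays, and the things lying around are left alone.

Things in the scene. Friction and masses are not known exactly. Their poses are not given: they have to be found in the camera images.
- chute: Fixed wooden chute on the bench, base board 172 x 400 mm. Origin on the bench below the middle of the gate's slot; +y is the way the rack travels, -x the side with the press bar (the robot's side), z up. Deck top 30 mm above the bench, from y = -200 to 200, 98 mm wide between two guide lips (4 mm thick, tops 42 mm above the bench). Place and yaw differ at each start.
- gate_mid (a point): Point on the deck in the middle of the gate's slot, chute (0, 0, 30) mm. The slot crosses the deck along chute x.
- end_stop (a point): Foot of the end stop's rubber face, middle of the deck, chute (0, 172, 30) mm. The stop rises to 62 mm above the bench.
- gate (a joint): Sprung hinge of gate blade and press bar (one piece; blade 5 mm thick), rad. 0 = shut: the blade stands out of the deck as a wedge, 21 mm high at the press bar's side, down to nothing at the far lip, and blocks the rack, which cannot push it down. Grows as the bar is pressed down, to a hard stop at 0.235; the blade is below the deck from 0.20 on. Springs back to 0 when let go.
- bar_top (a point): Middle of the top of the press bar (aluminium, 34 mm wide, 265 mm long, along the chute, moves with the gate). Shut: chute (-68, -77.5) mm, 80 mm above the bench, the top sloping up away from the deck by 0.22 rad. Fully down: chute (-76, -77.5), 48 mm above the bench, nearly level; it covers y = -210 to 55, x = -93 to -59. Held down by 4 to 6 N anywhere; a finger slides along it.
- rack: Grey plastic rack with two bays, loose on the deck, 92 mm wide (x), 128 mm long (y, +y forward along the chute), 0.6 to 0.85 kg loaded. Origin under its centre. Front plate 30 mm high. It starts upstream of the gate, its front 10 to 50 mm short of it; when home, its origin is at chute y = 108 mm and its rear face 44 mm past the middle of the gate.
- rack_rear (a point): Middle of the outside of the rack's rear plate, 20 mm above its underside, rack (0, -64, 20) mm; push here or anywhere on the plate, which is 92 mm wide and 42 mm high.
- load_front: Small coupling with two yellow caps, 55 mm thick and 77 mm long, loose in the rack's front bay, lying across the rack; its top is 62 mm above the deck. Origin below it, at rack y = 31 mm.
- load_rear: The same kind of coupling in the rear bay. Origin at rack y = -31 mm.
- spare_coupling: Bystander: coupling with yellow caps, 81 x 90 x 55 mm, lying on the bench behind the chute.
- spare_cap: Bystander: yellow end cap, 91 mm wide, 16 mm high, on the bench behind the chute.
- screwdriver: Bystander: red-handled screwdriver, 202 mm long, on the bench to the right of the chute.
- marker: Bystander: marker pen, 135 mm long, 16 mm thick, on the bench in front of the chute.
Not all that is in view belongs to the job. What is shaped like the load_front but blue is not meant.

How it is judged:
By the outcome, as a careful person would: the job done as asked, in the order asked, and still so for the second after the job is handed in, with the robot touching nothing.
It also fails if it takes over 51 s, if anything falls off the work surface, if the arm or the gripper's body presses on something with over 40 N, if the wrist force passes 120 N, or if a joint passes its speed limit or range.

## Robot

A 6-joint arm with a two-finger parallel gripper is mounted at the origin on a cart in front of the work surface, level with it; the furniture and walls round the work are solid. World frame = base frame: x ahead of the robot, y to its left, z up, the work surface at z = 0. Lengths are in m, angles in rad, forces in N, time in s.
With the tool pointing down it reaches from about 0.3 to 0.875 m from the base axis. Payload 6.4 kg.
Tool frame: the origin (TCP) lies where the fingers leave the gripper's body, on its centre line; the fingertips stand 73 mm ahead of it and the grasp point (between the pads) lies 54 mm ahead of it; z points along the fingers, y is the line along which they close (so a half turn about z gives the same grasp; the last joint's range is limited). The gripper opens to 85 mm and grips with 20 to 120 N. Pads are 22 mm wide; open, the fingers measure 114 mm over their backs; the gripper's body (76 mm by 85 mm) begins 54 mm behind the grasp point. The pads swing forward as they close: fully open they stand 13 mm farther back than shut.
Start: joints at [-0.206, 0.181, 1.607, -0, 1.354, -0.206], TCP at [0.575, 0, 0.304] pointing down, gripper open.
Joint ranges: [-2.99, 2.99], [-0.89, 2.07], [0.3, 2.58], [-1.14, 4.28], [0, 2.63], [-3.12, 3.12]. Speed limits (rad/s): [2.57, 2.57, 3.01, 3.14, 3.14, 3.14].

## Interface

Orientations are given as [roll, pitch, yaw] about the fixed x, y, z axes, in that order (R = Rz(yaw) Ry(pitch) Rx(roll)).
In Python, from bench import telemetry, camera, calibration, ticket, find_in, cut_out, tip_of gives the robot as it stands.
- The arm moves only by the tool send_rows, never from a script. Its argument "increments" is a list of rows, each a list of 3 entries, a list of its own where there are three numbers: the closure, from 0 (fully open) to 1 (shut), then the shift along the tool's x, y, z as a fraction of full scale, then the turn, a rotation vector about the tool's x, y, z as a fraction of full scale. A call has 1 to 8 rows; each row is the pose to reach, as a shift and turn from the pose commanded when the call began, along the tool's axes at that moment; what a row does not reach only later rows make up. Full scale, the value 1, is 80 mm for a shift and pi/4 rad for a turn. A row lasts 1/10 s, in which the tool goes at most 50 mm and 8.59 degrees, less where a joint would pass 70% of its speed; a pose out of reach is approached as far as the arm can. A call with a number of a shift or a turn outside -1 to 1 is refused whole. A call with a gripper value outside its range is refused whole. The fingers move at their own pace and stop on an object; "squeeze" is the grip in N (left out, the last holds). Time passes only in rows, so rows that repeat a pose let the fingers close. It gives the time, the measured TCP pose, the force, the opening and the grip force at its end, in the units of the state.
- telemetry.read_state(): the state, without advancing time (a new reading comes with each control period).
- camera(name): name is "scene" or "side" or "wrist"; returns the picture (480x640x3 uint8, blue, green, red); there is no depth.
- calibration(name): a dict with "fov_y" (degrees; the focal length in pixels is half the picture's height over the tangent of half this angle, whatever the lens; pixels are square), "cx", "cy" (the principal point, pixels), "position" and "rotation" of the camera in the world. Camera axes: x right, y up, looking along -z (the intrinsics and any distortion apply to the point x, -y, -z); pixel columns grow to the right and rows downward; lengths in m; the calibration is good to about 2 mm. The wrist camera is an equidistant fisheye: a pixel r from the principal point sees the ray r / f radians off the axis. A picture is of the moment at which its call begins: read the wrist's pose just before it. calibration takes no time and is no camera call; for the wrist camera it gives the pose at the moment of the call.
- ticket.hand_in(): hands the job in; it is judged then, once.
Trained networks look in the newest picture that a camera, given by its name, has taken for a name from the list of things; names that differ only in an ending like _2 or _b are one class to them, and where a whole thing is asked for, a point or a joint stands for the part that bears it (a point fixed in the world has none). Each returns a list of dicts, best first, with "p" (0 to 1); they miss things now and then, are a little off and sometimes report something else, mostly with a low value. They report only what shows in the picture. A call takes as long as a camera call. They do not tell look-alikes from the thing itself.
- find_in(query, camera): "point" ([x, y, z] in m, in world coordinates, good to about 4 mm: the middle of the surface that is visible of it).
- cut_out(query, camera): "region" (480x640 bool, what is visible of it).
- tip_of(query, camera): "point" ([x, y, z] in m, in world coordinates, good to about 4 mm: a listed point, or the origin of a listed thing).
The state is a dict: "clock": time; "joint_positions": joint angles; "joint_velocities": joint speeds; "tau": joint torques, N m; "ee_pos": TCP position; "orientation": TCP orientation; "ft_force": force on the tool from outside, world axes, zero at the start; "moment": the same for the moment, N m; "opening": finger opening in m; "grip_force": force on a finger pad.
Only numpy, scipy, OpenCV 4.12 (cv2) and the standard library are available. Lean on these libraries where they do the work, as an engineer would, in place of code of your own. Each camera call takes 0.05 s, during which the arm holds its last target. There are 200 camera calls.

## Working session

There is one attempt and no reset: what is moved stays moved. The work goes in short steps, Python scripts to look and compute and a tool call to move; the robot and the scene stay as the last step left them, time stands still between calls to the robot, and variables do not carry over. Pictures are saved under pics/ and viewed, at most 10 in all, crops included, and the job is handed in when it is done.

Besides the shell and the picture viewer there is one more tool, called after ">>>" as a command line: name --argument value ..., lists and objects as JSON in quotes. send_rows: Moves the arm, as the interface text tells. Its arguments: {"type":"object","properties":{"increments":{"type":"array"},"squeeze":{"type":"number"}},"required":["increments"]}

```bash
mkdir -p pics
python3 - <<'E'
from bench import *
import cv2,numpy as np
s=telemetry.read_state();print(s)
a=camera("scene");b=camera("side")
cv2.imwrite("pics/scene.png",a);cv2.imwrite("pics/side.png",b)
for c in("scene","side"):
    k=calibration(c);print(c,k)
    for q in("chute","gate_mid","end_stop","bar_top","rack","rack_rear","load_front","load_rear"):
        print(q,[(round(d["p"],2),np.round(d["point"],4).tolist()) for d in tip_of(q,c)[:3]])
E
```

```text
{'clock': 0.0, 'joint_positions': array([-2.06321146e-01,  1.81529246e-01,  1.60800323e+00, -3.55752732e-08,
        1.35381633e+00, -2.06297720e-01]), 'joint_velocities': array([-0.00056916,  0.000167  , -0.00043206, -0.00332662, -0.00013393,
        0.00157498]), 'tau': array([ 3.41415571e-04, -4.44869328e+01, -3.51340663e+01, -2.51131587e-04,
        9.11703974e-03,  3.43231875e-05]), 'ee_pos': array([5.74570459e-01, 9.52405728e-05, 3.02992989e-01]), 'orientation': array([-3.13987373e+00, -3.59693061e-04,  1.57077260e+00]), 'ft_force': array([-0.74281276, -0.43878144, -0.52493504]), 'moment': array([-0.02736884, -0.04843864, -0.0332324 ]), 'grip_force': 0.0, 'opening': 0.08562035935203148}
scene {'fov_y': 49.54469614876642, 'cx': 322.46802792913815, 'cy': 242.7849907370428, 'position': array([ 0.11749949, -0.76169114,  0.75831165]), 'rotation': array([ 0.90646411,  0.01320831, -0.62828416])}
chute [(0.56, [0.6142, 0.0692, 0.0013]), (0.23, [0.6079, -0.0029, 0.0343])]
gate_mid [(0.59, [0.6162, 0.066, 0.0305]), (0.46, [0.6147, -0.0944, 0.0493])]
end_stop [(0.62, [0.6195, 0.2422, 0.03
[... 220 characters left out ...]
.85, [0.6828, -0.4196, 0.0014])]
load_rear [(0.64, [0.6076, -0.065, 0.0354])]
side {'fov_y': 55.17177048651564, 'cx': 319.08762025702055, 'cy': 235.3742185035587, 'position': array([0.23559109, 0.68878263, 0.62868686]), 'rotation': array([ 1.00357823,  0.00291131, -2.66794751])}
chute [(0.71, [0.6133, 0.0727, -0.002])]
gate_mid [(0.66, [0.6182, 0.0669, 0.0322])]
end_stop [(0.58, [0.6195, 0.2433, 0.0323]), (0.39, [0.6171, 0.0667, 0.0296])]
bar_top [(0.73, [0.5486, -0.007, 0.0829])]
rack [(0.63, [0.618, -0.0347, 0.0352])]
rack_rear []
load_front [(0.94, [0.6069, -0.0004, 0.0404]), (0.79, [0.725, -0.2205, 0.0043]), (0.61, [0.6188, -0.0334, 0.0358])]
load_rear [(0.86, [0.6066, -0.0642, 0.0376])]
```

View pics/scene.png

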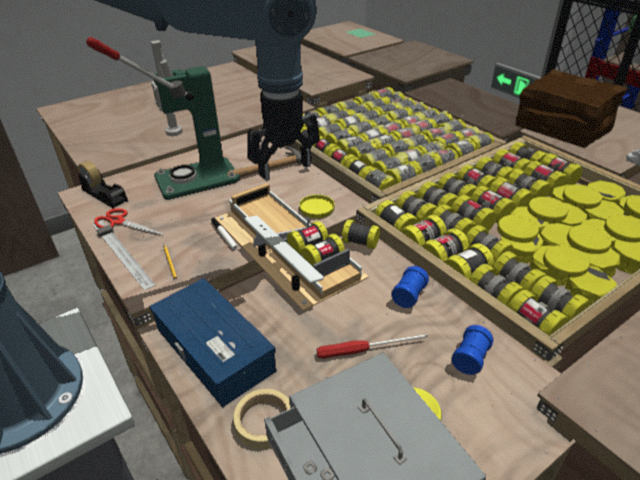

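View pics/side.png

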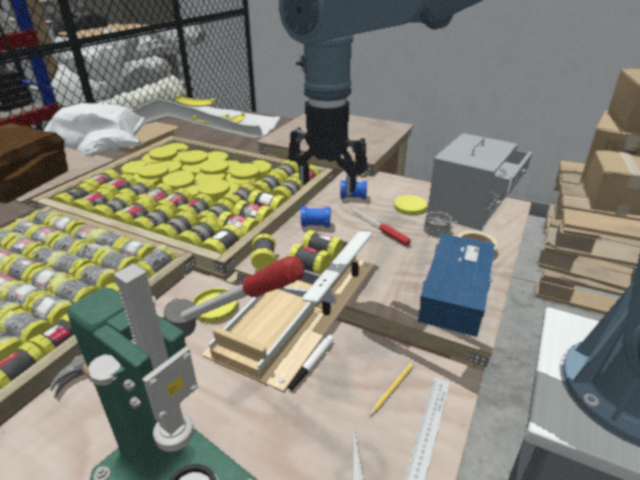

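The scene view shows the chute with its end stop near (255,195), the white bar near (285,250) and the grey rack with its two yellow-capped couplings at (310,235) and (325,250). The rack's rear plate is at about (340,265). Look-alikes are the blue couplings at (408,287) and (472,350), which are decoys, and the spare at (360,232) on the bench. The rack is the only one on the deck. The chute yaw is about -0.01, so the tool is already aligned.

I'll enlarge the chute to confirm and move above the start in the same step.

Run:
```python
import cv2
a=cv2.imread("pics/scene.png")[170:320,200:400]
cv2.imwrite("pics/crop.png",cv2.resize(a,None,fx=4,fy=4,interpolation=cv2.INTER_CUBIC))
```

```text
(no output)
```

View pics/crop.png

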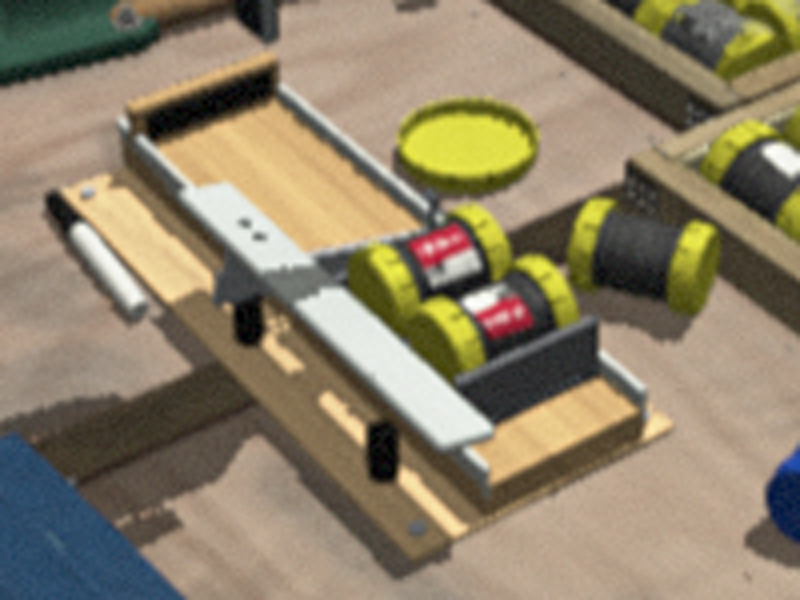

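>>> send_rows --increments '[[0.18,[-0.3,0.05,0],[0,0,0]],[0.18,[-0.7,0.09,0.2],[0,0,0]],[0.18,[-1,0.09,0.5],[0,0,0]],[0.18,[-1,0.09,0.8],[0,0,0]],[0.18,[-1,0.09,0.8],[0,0,0]],[0.18,[-1,0.09,0.8],[0,0,0]]]'

```text
clock: 1.5
ee_pos: [0.5821, -0.0798, 0.24]
orientation: [-3.141, -0.0, 1.571]
ft_force: [0.0, 0.2, 0.3]
opening: 0.07
grip_force: 0.0
```

The crop confirms it: the rack is on the deck behind the upright gate, and the grey rear plate at (530,370) is free. The black posts under the bar are its stops.

>>> send_rows --increments '[[0.18,[-0.25,0,0.2],[0,0,0]],[0.18,[-0.47,0,0.5],[0,0,0]],[0.18,[-0.47,0,0.7],[0,0,0]],[0.18,[-0.47,0,0.7],[0,0,0]],[0.18,[-0.47,0,0.7],[0,0,0]]]'

```text
clock: 2.0
ee_pos: [0.5827, -0.1168, 0.1848]
orientation: [3.141, -0.0, 1.572]
ft_force: [-0.3, -0.0, 1.1]
opening: 0.0702
grip_force: 0.0
```

Run:
```python
from bench import *
import cv2,numpy as np
print(telemetry.read_state()["ee_pos"])
a=camera("scene");w=camera("wrist")
A=cv2.resize(a[130:330,190:420],None,fx=2.6,fy=2.6,interpolation=cv2.INTER_CUBIC)
cv2.imwrite("pics/s2.png",A);cv2.imwrite("pics/w2.png",w)
for c in("scene","wrist"):
    for q in("rack_rear","bar_top","rack"):
        print(c,q,[(round(d["p"],2),np.round(d["point"],4).tolist()) for d in tip_of(q,c)[:2]])
```

```text
[ 0.58266105 -0.11677205  0.18479335]
scene rack_rear [(0.97, [0.6137, -0.0971, 0.0501])]
scene bar_top [(0.82, [0.5493, -0.0083, 0.0818])]
scene rack [(0.85, [0.6152, -0.0341, 0.031])]
wrist rack_rear [(0.64, [0.6154, -0.0959, 0.0491])]
wrist bar_top [(0.81, [0.5477, -0.0117, 0.0769]), (0.63, [0.6149, -0.0407, 0.03])]
wrist rack [(0.89, [0.614, -0.0388, 0.0277])]
```

View pics/s2.png

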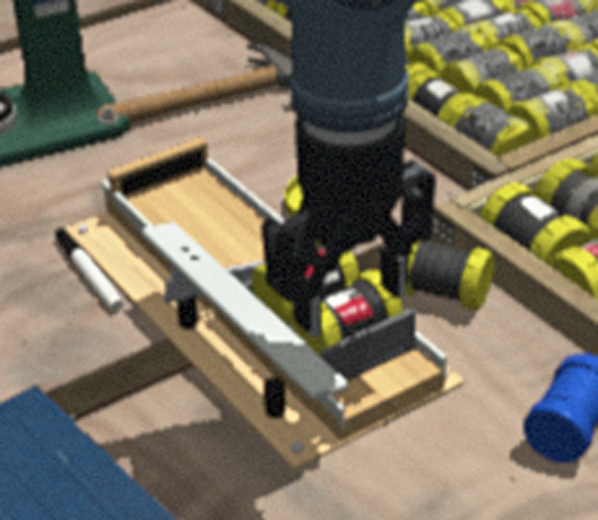

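View pics/w2.png

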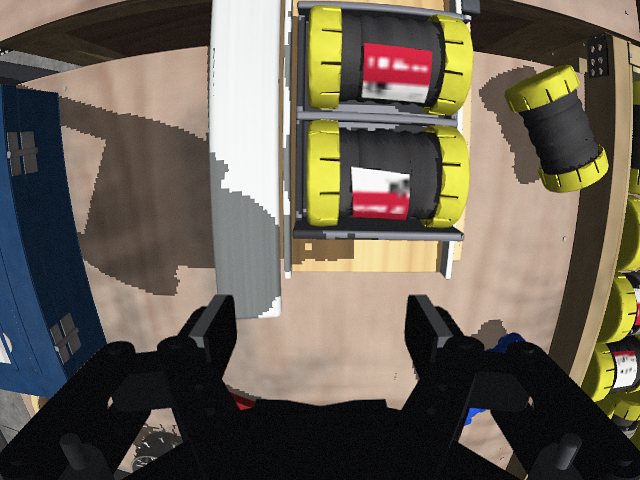

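The scene crop shows the gripper hanging just behind the rack. The wrist view has the bar's rear end at about (245,318), the rack's rear plate at row ~238, and fingertips at about (232,297) and (410,297). I'll put these pixels in world terms.

```bash
cat > h.py <<'E'
from bench import *
import numpy as np
from scipy.spatial.transform import Rotation as R
def ray(px,z,name="wrist"):
    k=calibration(name);f=240/np.tan(np.radians(k["fov_y"]/2))
    d=np.array([px[0]-k["cx"],px[1]-k["cy"]]);r=np.hypot(*d);t=r/f
    v=np.array([*(d/r*np.sin(t)),np.cos(t)]);v=v*[1,-1,-1]
    rot=np.array(k["rotation"]);M=R.from_euler("xyz",rot).as_matrix()
    v=M@v;p=np.array(k["position"]);return p+v*(z-p[2])/v[2]
E
python3 - <<'E'
from h import *
print(calibration("wrist"))
for n,p,z in [("bar end L",(215,318),.084),("bar end R",(280,316),.078),("bar left mid",(210,200),.084),("bar right mid",(279,200),.077),("rear plate L",(294,238),.072),("rear plate R",(463,238),.072),("tip L inner",(234,297),.115),("tip L outer",(190,345),.115),("tip L z125",(234,297),.125),("tip R",(408,297),.115),("load",(340,228),.075)]:
    print(n,np.round(ray(p,z),4))
E
```

```text
{'fov_y': 65.70646984690485, 'cx': 320.20995353705, 'cy': 243.98288186147022, 'position': array([ 0.58216644, -0.051045  ,  0.25516472]), 'rotation': array([-0.27220305,  0.00084966,  0.00067023])}
bar end L [ 0.5264 -0.1395  0.084 ]
bar end R [ 0.5607 -0.1403  0.078 ]
bar left mid [ 0.5293 -0.077   0.084 ]
bar right mid [ 0.562  -0.0786  0.077 ]
rear plate L [ 0.5687 -0.099   0.072 ]
rear plate R [ 0.6585 -0.0988  0.072 ]
tip L inner [ 0.546  -0.1133  0.115 ]
tip L outer [ 0.5226 -0.1381  0.115 ]
tip L z125 [ 0.5486 -0.1088  0.125 ]
tip R [ 0.6189 -0.1132  0.115 ]
load [ 0.5919 -0.0931  0.075 ]
```

>>> send_rows --increments '[[0.18,[0,-0.03,0.1],[0,0,0.022]],[0.18,[0,-0.03,0.2],[0,0,0.022]],[0.18,[0,-0.03,0.3],[0,0,0.022]],[0.18,[0,-0.03,0.4],[0,0,0.022]],[0.18,[0,-0.03,0.5],[0,0,0.022]],[0.18,[0,-0.03,0.6],[0,0,0.022]],[0.18,[0,-0.03,0.6],[0,0,0.022]]]'

```text
clock: 3.1
ee_pos: [0.5793, -0.1174, 0.1345]
orientation: [-3.14, -0.001, 1.553]
ft_force: [0.3, -0.5, 1.5]
opening: 0.0701
grip_force: 0.7
```

>>> send_rows --increments '[[0.18,[0,0,0.06],[0,0,0]],[0.18,[0,0,0.12],[0,0,0]],[0.18,[0,0,0.18],[0,0,0]],[0.18,[0,0,0.18],[0,0,0]]]'

```text
clock: 3.5
ee_pos: [0.5796, -0.1176, 0.1209]
orientation: [-3.141, 0.0, 1.553]
ft_force: [-1.5, 0.3, 2.8]
opening: 0.07
grip_force: 1.4
```

Run:
```python
from h import *
import cv2
s=telemetry.read_state();print(s["ee_pos"],s["ft_force"],s["moment"])
a=camera("scene");w=camera("wrist")
A=cv2.resize(a[180:320,210:390],None,fx=3,fy=3,interpolation=cv2.INTER_CUBIC)
W=cv2.resize(w[150:,100:540],(484,363))
C=np.zeros((420,1,3),np.uint8)
cv2.imwrite("pics/s3.png",A)
for q in("bar_top",):
  for c in("scene","wrist"): print(c,[(round(d["p"],2),np.round(d["point"],4).tolist()) for d in tip_of(q,c)[:2]])
```

```text
[ 0.57964107 -0.11764977  0.12091947] [-1.45364647  0.33029085  2.81144389] [-0.06316658  0.38334788  0.04784287]
scene [(0.78, [0.545, -0.0085, 0.0576])]
wrist [(0.74, [0.5427, -0.01, 0.0535])]
```

View pics/s3.png

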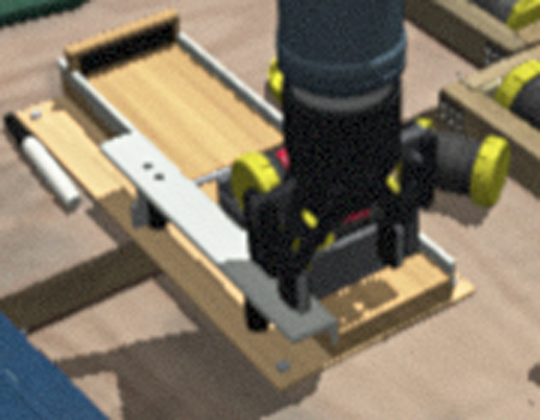

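The bar is going down under the left fingertip, and the right finger stands behind the rear plate at about (400,250). I'll press on to the hard stop.

>>> send_rows --increments '[[0.18,[0,0,0.04],[0,0,0]],[0.18,[0,0,0.08],[0,0,0]],[0.18,[0,0,0.08],[0,0,0]]]'

```text
clock: 4.0
ee_pos: [0.5796, -0.1176, 0.1146]
orientation: [-3.141, -0.0, 1.554]
ft_force: [-2.3, -1.4, 4.1]
opening: 0.0702
grip_force: 1.8
```

>>> send_rows --increments '[[0.18,[0,0,0.025],[0,0,0]],[0.18,[0,0,0.025],[0,0,0]]]'

```text
clock: 4.2
ee_pos: [0.5797, -0.1176, 0.1129]
orientation: [-3.141, -0.0, 1.553]
ft_force: [-3.2, -1.1, 5.0]
opening: 0.0698
grip_force: 1.9
```

>>> send_rows --increments '[[0.18,[0,0,0.025],[0,0,0]],[0.18,[0,0,0.025],[0,0,0]]]'

```text
clock: 4.4
ee_pos: [0.5798, -0.1176, 0.1123]
orientation: [-3.141, 0.0, 1.554]
ft_force: [-6.6, 0.7, 13.6]
opening: 0.0701
grip_force: 6.9
```

>>> send_rows --increments '[[0.18,[0,0,0.02],[0,0,0]],[0.18,[0,0,0.02],[0,0,0]]]'

```text
clock: 4.6
ee_pos: [0.5798, -0.1176, 0.1117]
orientation: [-3.141, 0.0, 1.554]
ft_force: [-9.4, 0.8, 22.1]
opening: 0.0703
grip_force: 11.3
```

Hard stop reached: the force jumps at z≈0.112. I'll ease off slightly and start pushing.

>>> send_rows --increments '[[0.18,[0.05,0,-0.008],[0,0,0]],[0.18,[0.1,0,-0.008],[0,0,0]],[0.18,[0.15,0,-0.008],[0,0,0]],[0.18,[0.2,0,-0.008],[0,0,0]],[0.18,[0.25,0,-0.008],[0,0,0]],[0.18,[0.3,0,-0.008],[0,0,0]],[0.18,[0.35,0,-0.008],[0,0,0]],[0.18,[0.4,0,-0.008],[0,0,0]]]'

```text
clock: 5.4
ee_pos: [0.5828, -0.0887, 0.1127]
orientation: [3.135, 0.006, 1.554]
ft_force: [-1.0, -11.4, 10.0]
opening: 0.0699
grip_force: 7.5
```

Run:
```python
from h import *
import cv2
s=telemetry.read_state();print(s["ee_pos"],s["ft_force"],s["moment"])
w=camera("side");cv2.imwrite("pics/s4.png",cv2.resize(w[200:400,190:390],None,fx=3,fy=3,interpolation=cv2.INTER_CUBIC))
for q in("bar_top","rack"): print(q,[(round(d["p"],2),np.round(d["point"],4).tolist()) for d in tip_of(q,"side")[:2]])
```

```text
[ 0.58284575 -0.08865252  0.11267695] [ -0.97662773 -11.35936296   9.97735641] [-1.79990644  0.56329081  0.17958569]
bar_top [(0.84, [0.5394, -0.0074, 0.0508])]
rack [(0.75, [0.6174, -0.0198, 0.0318])]
```

View pics/s4.png

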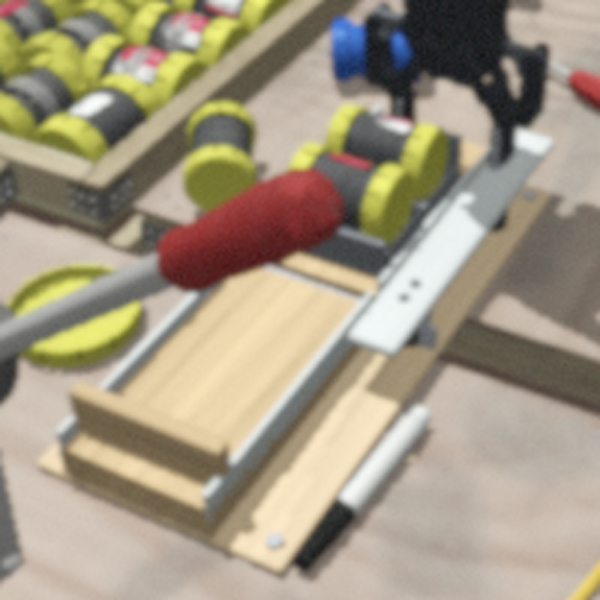

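The side view shows the gate blade sunk (slot at (330,280) flush), the bar flat and the rack moving with it. I'll press slightly more and keep going.

>>> send_rows --increments '[[0.18,[0.06,0,0.01],[0,0,0]],[0.18,[0.12,0,0.01],[0,0,0]],[0.18,[0.18,0,0.01],[0,0,0]],[0.18,[0.24,0,0.01],[0,0,0]],[0.18,[0.3,0,0.01],[0,0,0]],[0.18,[0.36,0,0.01],[0,0,0]],[0.18,[0.42,0,0.01],[0,0,0]],[0.18,[0.48,0,0.01],[0,0,0]]]'

```text
clock: 6.35
ee_pos: [0.5847, -0.051, 0.1129]
orientation: [3.132, 0.007, 1.553]
ft_force: [0.9, -14.3, 13.3]
opening: 0.0696
grip_force: 8.5
```

>>> send_rows --increments '[[0.18,[0.06,0,0],[0,0,0]],[0.18,[0.12,0,0],[0,0,0]],[0.18,[0.18,0,0],[0,0,0]],[0.18,[0.24,0,0],[0,0,0]],[0.18,[0.3,0,0],[0,0,0]],[0.18,[0.36,0,0],[0,0,0]],[0.18,[0.42,0,0],[0,0,0]],[0.18,[0.48,0,0],[0,0,0]]]'

```text
clock: 7.15
ee_pos: [0.5853, -0.0126, 0.1129]
orientation: [3.133, 0.007, 1.553]
ft_force: [-1.6, -16.2, 14.8]
opening: 0.0699
grip_force: 9.2
```

>>> send_rows --increments '[[0.18,[0.06,0,0],[0,0,0]],[0.18,[0.12,0,0],[0,0,0]],[0.18,[0.18,0,0],[0,0,0]],[0.18,[0.24,0,0],[0,0,0]],[0.18,[0.3,0,0],[0,0,0]],[0.18,[0.36,0,0],[0,0,0]],[0.18,[0.42,0,0],[0,0,0]],[0.18,[0.48,0,0],[0,0,0]]]'

```text
clock: 7.95
ee_pos: [0.5858, 0.0257, 0.1129]
orientation: [3.134, 0.006, 1.553]
ft_force: [-3.6, -17.6, 16.4]
opening: 0.0699
grip_force: 10.0
```

>>> send_rows --increments '[[0.18,[0.06,0,0],[0,0,0]],[0.18,[0.12,0,0],[0,0,0]],[0.18,[0.18,0,0],[0,0,0]],[0.18,[0.24,0,0],[0,0,0]],[0.18,[0.3,0,0],[0,0,0]],[0.18,[0.36,0,0],[0,0,0]],[0.18,[0.42,0,0],[0,0,0]]]'

```text
clock: 8.65
ee_pos: [0.5863, 0.0596, 0.1129]
orientation: [3.134, 0.006, 1.553]
ft_force: [-2.9, -17.9, 18.6]
opening: 0.0702
grip_force: 10.6
```

>>> send_rows --increments '[[0.18,[0.05,0,0],[0,0,0]],[0.18,[0.1,0,0],[0,0,0]],[0.18,[0.15,0,0],[0,0,0]],[0.18,[0.2,0,0],[0,0,0]],[0.18,[0.25,0,0],[0,0,0]],[0.18,[0.3,0,0],[0,0,0]],[0.18,[0.35,0,0],[0,0,0]]]'

```text
clock: 9.35
ee_pos: [0.5865, 0.0875, 0.1127]
orientation: [3.135, 0.006, 1.553]
ft_force: [-2.4, -17.3, 18.0]
opening: 0.0696
grip_force: 10.9
```

>>> send_rows --increments '[[0.18,[0.025,0,0],[0,0,0]],[0.18,[0.05,0,0],[0,0,0]],[0.18,[0.075,0,0],[0,0,0]],[0.18,[0.1,0,0],[0,0,0]]]'

```text
clock: 9.75
ee_pos: [0.5867, 0.0954, 0.1128]
orientation: [3.135, 0.006, 1.553]
ft_force: [-3.5, -17.8, 19.1]
opening: 0.0698
grip_force: 10.9
```

>>> send_rows --increments '[[0.18,[0.02,0,0],[0,0,0]],[0.18,[0.04,0,0],[0,0,0]],[0.18,[0.06,0,0],[0,0,0]]]'

```text
clock: 10.05
ee_pos: [0.5867, 0.1003, 0.1127]
orientation: [3.135, 0.006, 1.553]
ft_force: [-3.6, -16.5, 18.3]
opening: 0.0702
grip_force: 11.2
```

Run:
```python
from h import *
import cv2
print(telemetry.read_state()["ft_force"])
for c in("side","scene"):
  w=camera(c)
  if c=="side": cv2.imwrite("pics/s5.png",cv2.resize(w[200:400,190:390],None,fx=3,fy=3,interpolation=cv2.INTER_CUBIC))
  for q in("bar_top","rack","end_stop"): print(q,[(round(d["p"],2),np.round(d["point"],4).tolist()) for d in tip_of(q,c)[:2]])
```

```text
[ -3.55512667 -16.50878986  18.33961141]
bar_top [(0.73, [0.5393, -0.0086, 0.0486])]
rack [(0.79, [0.6172, 0.1751, 0.0322])]
end_stop [(0.85, [0.6178, 0.2435, 0.0299])]
bar_top [(0.94, [0.5377, -0.0046, 0.0513]), (0.32, [0.6072, 0.2039, 0.0367])]
rack [(0.71, [0.6191, 0.1775, 0.0323]), (0.42, [0.6066, 0.1356, 0.0341])]
end_stop [(0.69, [0.6182, 0.2428, 0.031]), (0.23, [0.6196, 0.1765, 0.0298])]
```

View pics/s5.png

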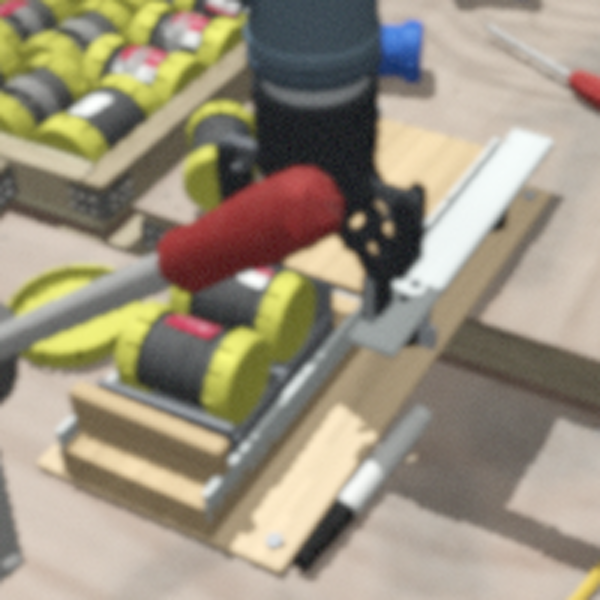

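The rack is about 3 mm short of the stop, and the finger is still on the bar near its front end. I'll advance slowly until the force rises.

>>> send_rows --increments '[[0.18,[0.015,0,0],[0,0,0]],[0.18,[0.03,0,0],[0,0,0]],[0.18,[0.03,0,0],[0,0,0]]]'

```text
clock: 10.75
ee_pos: [0.5868, 0.1017, 0.1128]
orientation: [3.135, 0.007, 1.553]
ft_force: [-5.1, -21.7, 20.0]
opening: 0.0701
grip_force: 13.2
```

>>> send_rows --increments '[[0.18,[0.015,0,0],[0,0,0]],[0.18,[0.015,0,0],[0,0,0]]]'

```text
clock: 10.95
ee_pos: [0.5868, 0.1019, 0.1127]
orientation: [3.136, 0.009, 1.552]
ft_force: [-4.1, -26.6, 19.9]
opening: 0.0697
grip_force: 15.3
```

>>> send_rows --increments '[[0.18,[0.015,0,0],[0,0,0]],[0.18,[0.015,0,0],[0,0,0]]]'

```text
clock: 11.15
ee_pos: [0.5868, 0.102, 0.1128]
orientation: [3.136, 0.01, 1.552]
ft_force: [-5.5, -32.9, 20.8]
opening: 0.07
grip_force: 17.5
```

Firmly against the stop. Back off a little with the bar still down, then rise smoothly.

>>> send_rows --increments '[[0.18,[-0.03,0,0],[0,0,0]],[0.18,[-0.06,0,0],[0,0,0]],[0.18,[-0.09,0,0],[0,0,0]],[0.18,[-0.11,0,0],[0,0,0]],[0.18,[-0.11,0,0],[0,0,0]]]'

```text
clock: 11.65
ee_pos: [0.5866, 0.1009, 0.1126]
orientation: [3.134, -0.002, 1.552]
ft_force: [-0.2, 4.5, 16.2]
opening: 0.07
grip_force: 8.6
```

>>> send_rows --increments '[[0.18,[0,0,-0.06],[0,0,0]],[0.18,[0,0,-0.12],[0,0,0]],[0.18,[0,0,-0.18],[0,0,0]],[0.18,[0,0,-0.24],[0,0,0]],[0.18,[0,0,-0.3],[0,0,0]],[0.18,[0,0,-0.36],[0,0,0]],[0.18,[0,0,-0.42],[0,0,0]],[0.18,[0,0,-0.5],[0,0,0]]]'

```text
clock: 12.45
ee_pos: [0.583, 0.1, 0.1492]
orientation: [-3.14, 0.0, 1.554]
ft_force: [-0.5, -0.1, -0.8]
opening: 0.0698
grip_force: 0.0
```

>>> send_rows --increments '[[0.18,[0,0,-0.15],[0,0,0]],[0.18,[0,0,-0.4],[0,0,0]],[0.18,[0,0,-0.7],[0,0,0]],[0.18,[0,0,-1],[0,0,0]],[0.18,[0,0,-1],[0,0,0]],[0.18,[0,0,-1],[0,0,0]]]'

```text
clock: 13.05
ee_pos: [0.5837, 0.1, 0.23]
orientation: [3.14, 0.0, 1.554]
ft_force: [-0.7, 1.4, 0.3]
opening: 0.0704
grip_force: 0.0
```

Run:
```python
from h import *
import cv2
s=telemetry.read_state();print(s["ee_pos"],s["ft_force"])
ims=[]
for c,(r,l) in {"side":(200,190),"scene":(150,190)}.items():
  w=camera(c);ims.append(cv2.resize(w[r:r+200,l:l+200],(400,400),interpolation=cv2.INTER_CUBIC))
  for q in("bar_top","rack","end_stop"): print(c,q,[(round(d["p"],2),np.round(d["point"],4).tolist()) for d in tip_of(q,c)[:2]])
cv2.imwrite("pics/s6.png",np.hstack(ims))
```

```text
[0.58365666 0.09999751 0.23000196] [-0.70299033  1.42192819  0.30365606]
side bar_top [(0.73, [0.5496, -0.0072, 0.0835])]
side rack [(0.9, [0.6166, 0.174, 0.0329]), (0.25, [0.5694, -0.2855, 0.0024])]
side end_stop [(0.74, [0.6146, 0.2432, 0.0306])]
scene bar_top [(0.91, [0.5479, -0.0066, 0.0851])]
scene rack [(0.57, [0.6189, 0.1785, 0.0307])]
scene end_stop [(0.86, [0.6189, 0.2417, 0.0313])]
```

View pics/s6.png

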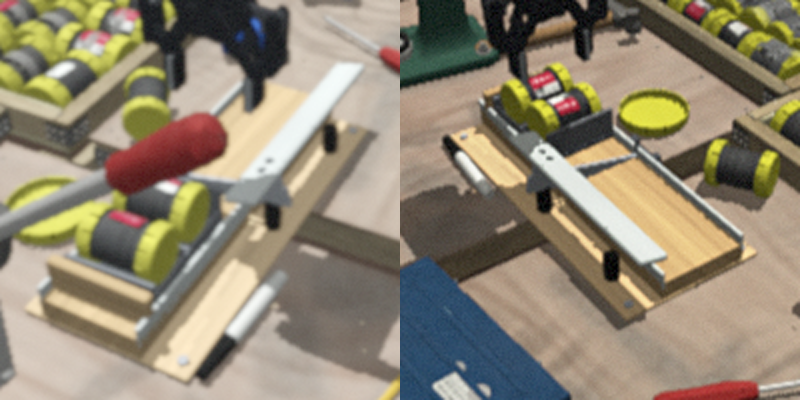

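The bar is up (z≈0.083), the gate stands shut behind the rack, both couplings are in their bays, and the rack is against the stop. Handing in.

```bash
python3 -c "
from bench import ticket
print(ticket.hand_in())"
```

```text
the job is handed in; nothing more can be done
None
```

I pushed the rack home against the end stop with the bar held down throughout, then let the bar up so the gate stands shut behind it. Both couplings are in their bays, the arm is clear, and the job was handed in at about 13 s; no verdict came back.

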